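# Find the socket that fits and tighten the machine foot's nut

## Robot

A 6-joint arm with a two-finger parallel gripper is mounted at the origin on a cart in front of the work surface, level with it; the furniture and walls round the work are solid. World frame = base frame: x ahead of the robot, y to its left, z up, the work surface at z = 0. Lengths are in m, angles in rad, forces in N, time in s.
With the tool pointing down it reaches from about 0.425 to 0.95 m from the base axis. Payload 14.7 kg.
Tool frame: the origin (TCP) lies on the centre line of the jaws, within the pads' length; the fingertips stand 25 mm ahead of it and the grasp point (between the pads) lies 6 mm ahead of it (r.tip_reach is the distance from the TCP to the fingertips, in m); z points along the fingers, y is the direction in which the jaws open and shut (so a half turn about z gives the same grasp; the last joint's range is limited). The gripper opens to 85 mm and grips with 20 to 120 N. Pads are 22 mm wide; open, the fingers measure 114 mm over their backs; the gripper's body (76 mm by 85 mm) begins 54 mm behind the grasp point. The pads swing forward as they close: fully open they stand 13 mm farther back than shut.
Start: joints at [-1.228, 0.48, 1.596, -0, 1.065, -0.047], TCP at [0.247, -0.601, 0.256] pointing down, gripper open.
Joint ranges: [-2.75, 2.75], [-0.82, 2.05], [0.23, 2.67], [-1.56, 4.7], [0.09, 2.69], [-2.92, 2.92]. Speed limits (rad/s): [1.89, 1.89, 2.39, 3.01, 3.01, 3.01].

## Interface

Orientations are given as a unit quaternion [x, y, z, w].
In Python, from bench import monitor, eyes, r gives the robot as it stands. The module is installed in compiled form; this text tells all that it offers.
- The arm moves only by the shell command python3 -m creep 'ROWS'. ROWS is JSON, a list that holds one entry, the list of rows, each a list of 7 numbers: the opening, from -1 (shut) to 1 (fully open), then the shift along the tool's x, y, z in m, then the turn, a rotation vector about the tool's x, y, z in rad. In form: [[[grip, dx, dy, dz, rx, ry, rz], ...]]. A call has 1 to 5 rows; each row shifts and turns the commanded pose from where the row before left it, along the tool's axes as they then stand; what a row does not reach is not made up. A row lasts 1/8 s, in which the tool goes at most 62.5 mm and 10.7 degrees, less where a joint would pass 70% of its speed; a pose out of reach is approached as far as the arm can. A call is refused whole if a number of a shift passes 0.0625 or a number of a turn 0.188, either way. A call with a gripper value outside its range is refused whole. The fingers move at their own pace and stop on an object; the grip force is fixed at half the most. Time passes only in rows, so rows that do not move let the fingers close. It gives the time, the measured TCP pose, the force and the opening at its end, in the units of the state.
- monitor.get_state(): the state, without advancing time (a new reading comes with each control period).
- eyes.grab_frame(name): name is "scene" or "top"; returns a dict with "frame" (420x560x3 uint8, blue, green, red), "depth" (420x560 float32, m along the optical axis (not along the pixel's ray), 0 where there is no reading), "vertical_fov" (degrees; the focal length in pixels is half the picture's height over the tangent of half this angle, whatever the lens; pixels are square), "cx", "cy" (the principal point, pixels), "distortion" ([k1, k2, p1, p2, k3] as OpenCV has them; the pictures are not rectified), "cam_to_world" (4x4, takes a point from camera to world coordinates). Camera axes: x right, y up, looking along -z (the intrinsics and any distortion apply to the point x, -y, -z); pixel columns grow to the right and rows downward; lengths in m; the calibration is good to about 2 mm. A picture is of the moment at which its call begins.
- r.finish_job(): hands the job in, once; it reports no verdict.
The state is a dict: "time_s": time; "qpos": joint angles; "dq": joint speeds; "joint_torque": joint torques, N m; "ee_pos": TCP position; "tcp_rot": TCP orientation; "ft_force": force on the tool from outside, world axes, zero at the start; "ft_torque": the same for the moment, N m; "opening": finger opening in m.
Only numpy, scipy, OpenCV 4.12 (cv2) and the standard library are available. Lean on these libraries where they do the work, as an engineer would, in place of code of your own. Each camera call takes 0.05 s, during which the arm holds its last target.

## Task

The nut on the machine foot clamped in the plywood jig is only finger-tight. Try the three sockets from the wooden block to find the one that fits it, gently lowering any that does not fit back to the bottom of a well of the block before letting it go; push the right one fully down over the nut and with it turn the nut clockwise (seen from above) until it comes up tight, a little under a tenth of a turn of the nut. Finish still gripping that socket, upright and fully seated on the nut, with the other two sockets standing in the block; do not turn the nuts of the two spare feet and leave the jar of nails and the tape measure where they are.

Things in the scene. Friction and masses are not known exactly. Their poses are not given: they have to be found in the camera images.
- jig: Plywood board, 120 x 130 mm, 18 mm thick, fixed to the bench; a machine foot (rubber base 80 mm wide, grey dome, 48 mm washer, upright stud with hexagon nut) is clamped in its cut-out by two toe clips 26 mm high. Origin: centre of the underside. Two spare feet, up to 61 mm high, with the other two nut sizes stand fixed on the bench about 125 mm away along its +x, at y about -52 and +58 mm.
- jig_seat (a point): Centre of the washer's top, 37 mm above the bench, on the stud's axis: here the socket's mouth comes to rest. The nut on it is, NOT told which, 22 mm across flats and 12 high, 27 and 15, or 32 and 17.5 (chamfered 1.2 mm); the stud ends 6 mm above it. z up; at the start the nut's flats face 0, 60, 120... degrees from x.
- socket_22: Steel socket for a 22 mm nut, red rings, 80 mm high, about 0.25 kg. Origin: centre of its mouth (underside), z up. Barrel 31 mm wide to z=38; hexagonal bore 23.5 mm across flats, 36 deep, mouth chamfered 1.2; from z=50 to 80 a hexagon 24 mm across flats to grip; flats of both face 0, 60, 120... degrees from x. Starts upright in any well. Stops on top of a larger nut.
- socket_27: Steel socket for a 27 mm nut, yellow rings, 80 mm high, about 0.25 kg. Origin: centre of its mouth (underside), z up. Barrel 37 mm wide to z=38; hexagonal bore 28.5 mm across flats, 36 deep, mouth chamfered 1.2; from z=50 to 80 a hexagon 24 mm across flats to grip; flats of both face 0, 60, 120... degrees from x. Starts upright in any well. Stops on top of a larger nut, slips round a smaller one.
- socket_32: Steel socket for a 32 mm nut, blue rings, 80 mm high, about 0.25 kg. Origin: centre of its mouth (underside), z up. Barrel 43 mm wide to z=38; hexagonal bore 33.5 mm across flats, 36 deep, mouth chamfered 1.2; from z=50 to 80 a hexagon 24 mm across flats to grip; flats of both face 0, 60, 120... degrees from x. Starts upright in any well. Goes down over a smaller nut but slips round it.
- block: Wooden socket block, 70 x 208 mm, 46 mm high, fixed to the bench; three equal round wells, 48 mm wide and 30 mm deep, 66 mm apart in a row along its y. Each socket starts in one of them, mouth down. Origin: centre of the underside; x across the block, z up.
- well_0 (a point): Centre of the floor, 16 mm above the bench, of the rightmost (block y = -66 mm) well in the wooden block; axes as the block's.
- well_1 (a point): Centre of the floor, 16 mm above the bench, of the middle well in the wooden block; axes as the block's.
- well_2 (a point): Centre of the floor, 16 mm above the bench, of the leftmost (block y = +66 mm) well in the wooden block; axes as the block's.
- nut_22 (a joint): Turn (rad) of the 22 mm nut on its foot, wherever that foot stands: 0 finger-tight as found, grows clockwise seen from above, 0.6 at the stop (tight). Takes about 0.25 N m to turn and stays where left. Its socket has up to about 0.15 rad of play before it bites.
- nut_27 (a joint): Turn (rad) of the 27 mm nut on its foot, wherever that foot stands: 0 finger-tight as found, grows clockwise seen from above, 0.6 at the stop (tight). Takes about 0.25 N m to turn and stays where left. Its socket has up to about 0.15 rad of play before it bites.
- nut_32 (a joint): Turn (rad) of the 32 mm nut on its foot, wherever that foot stands: 0 finger-tight as found, grows clockwise seen from above, 0.6 at the stop (tight). Takes about 0.25 N m to turn and stays where left. Its socket has up to about 0.15 rad of play before it bites.
- jar_nails: Glass jar of nails with a red lid, 62 mm across and 85 mm high, behind the block; bystander. Origin at the centre of its underside.
- tape_measure: Yellow tape measure, 39 x 86 x 60 mm, at the front left; bystander. Origin at the centre of its underside.
Mind the look-alikes: they are no part of the job. What is shaped like the part that bears nut_22 but blue is not meant.

How it is judged:
On the way, in this order (a step that is already met when the one before it is completed fails the run):
1. a gripped socket stands fully down over the nut in the jig before any nut has been turned far (value of joint each of nut_22, nut_27, nut_32 below 0.3 rad and ((horizontal distance between socket_22 and jig_seat below 0.004 m and z of socket_22 in the frame of jig_seat below 0.003 m and angle between socket_22's own z axis and vertical below 0.07 rad and contact force between the fingers and socket_22 above 3 N) or (horizontal distance between socket_27 and jig_seat below 0.004 m and z of socket_27 in the frame of jig_seat below 0.003 m and angle between socket_27's own z axis and vertical below 0.07 rad and contact force between the fingers and socket_27 above 3 N) or (horizontal distance between socket_32 and jig_seat below 0.004 m and z of socket_32 in the frame of jig_seat below 0.003 m and angle between socket_32's own z axis and vertical below 0.07 rad and contact force between the fingers and socket_32 above 3 N))), for 0.1 s.
2. the fitting socket, gripped and seated, has turned the nut tight (((horizontal distance between socket_22 and jig_seat below 0.004 m and z of socket_22 in the frame of jig_seat below 0.003 m and angle between socket_22's own z axis and vertical below 0.07 rad and contact force between the fingers and socket_22 above 3 N and value of joint nut_22 above 0.5 rad) or (horizontal distance between socket_27 and jig_seat below 0.004 m and z of socket_27 in the frame of jig_seat below 0.003 m and angle between socket_27's own z axis and vertical below 0.07 rad and contact force between the fingers and socket_27 above 3 N and value of joint nut_27 above 0.5 rad) or (horizontal distance between socket_32 and jig_seat below 0.004 m and z of socket_32 in the frame of jig_seat below 0.003 m and angle between socket_32's own z axis and vertical below 0.07 rad and contact force between the fingers and socket_32 above 3 N and value of joint nut_32 above 0.5 rad))), for 0.2 s.
At the end, for the whole second after the job is handed in: The socket of the nut's size is gripped (over 3 N) and seated: within 4 mm of the stud's axis, mouth within 3 mm of the washer, upright within 0.07 rad, its nut turned over 0.5 rad. The others stand in wells: within 11 mm of a centre, 4 mm of the floor, 0.12 rad (((horizontal distance between socket_22 and jig_seat below 0.004 m and z of socket_22 in the frame of jig_seat below 0.003 m and angle between socket_22's own z axis and vertical below 0.07 rad and contact force between the fingers and socket_22 above 3 N and value of joint nut_22 above 0.5 rad and ((horizontal distance between socket_27 and well_0 below 0.011 m and z of socket_27 in the frame of well_0 below 0.004 m and angle between socket_27's own z axis and vertical below 0.12 rad) or (horizontal distance between socket_27 and well_1 below 0.011 m and z of socket_27 in the frame of well_1 below 0.004 m and angle between socket_27's own z axis and vertical below 0.12 rad) or (horizontal distance between socket_27 and well_2 below 0.011 m and z of socket_27 in the frame of well_2 below 0.004 m and angle between socket_27's own z axis and vertical below 0.12 rad)) and ((horizontal distance between socket_32 and well_0 below 0.011 m and z of socket_32 in the frame of well_0 below 0.004 m and angle between socket_32's own z axis and vertical below 0.12 rad) or (horizontal distance between socket_32 and well_1 below 0.011 m and z of socket_32 in the frame of well_1 below 0.004 m and angle between socket_32's own z axis and vertical below 0.12 rad) or (horizontal distance between socket_32 and well_2 below 0.011 m and z of socket_32 in the frame of well_2 below 0.004 m and angle between socket_32's own z axis and vertical below 0.12 rad))) or (horizontal distance between socket_27 and jig_seat below 0.004 m and z of socket_27 in the frame of jig_seat below 0.003 m and angle between socket_27's own z axis and vertical below 0.07 rad and contact force between the fingers and socket_27 above 3 N and value of joint nut_27 above 0.5 rad and ((horizontal distance between socket_22 and well_0 below 0.011 m and z of socket_22 in the frame of well_0 below 0.004 m and angle between socket_22's own z axis and vertical below 0.12 rad) or (horizontal distance between socket_22 and well_1 below 0.011 m and z of socket_22 in the frame of well_1 below 0.004 m and angle between socket_22's own z axis and vertical below 0.12 rad) or (horizontal distance between socket_22 and well_2 below 0.011 m and z of socket_22 in the frame of well_2 below 0.004 m and angle between socket_22's own z axis and vertical below 0.12 rad)) and ((horizontal distance between socket_32 and well_0 below 0.011 m and z of socket_32 in the frame of well_0 below 0.004 m and angle between socket_32's own z axis and vertical below 0.12 rad) or (horizontal distance between socket_32 and well_1 below 0.011 m and z of socket_32 in the frame of well_1 below 0.004 m and angle between socket_32's own z axis and vertical below 0.12 rad) or (horizontal distance between socket_32 and well_2 below 0.011 m and z of socket_32 in the frame of well_2 below 0.004 m and angle between socket_32's own z axis and vertical below 0.12 rad))) or (horizontal distance between socket_32 and jig_seat below 0.004 m and z of socket_32 in the frame of jig_seat below 0.003 m and angle between socket_32's own z axis and vertical below 0.07 rad and contact force between the fingers and socket_32 above 3 N and value of joint nut_32 above 0.5 rad and ((horizontal distance between socket_22 and well_0 below 0.011 m and z of socket_22 in the frame of well_0 below 0.004 m and angle between socket_22's own z axis and vertical below 0.12 rad) or (horizontal distance between socket_22 and well_1 below 0.011 m and z of socket_22 in the frame of well_1 below 0.004 m and angle between socket_22's own z axis and vertical below 0.12 rad) or (horizontal distance between socket_22 and well_2 below 0.011 m and z of socket_22 in the frame of well_2 below 0.004 m and angle between socket_22's own z axis and vertical below 0.12 rad)) and ((horizontal distance between socket_27 and well_0 below 0.011 m and z of socket_27 in the frame of well_0 below 0.004 m and angle between socket_27's own z axis and vertical below 0.12 rad) or (horizontal distance between socket_27 and well_1 below 0.011 m and z of socket_27 in the frame of well_1 below 0.004 m and angle between socket_27's own z axis and vertical below 0.12 rad) or (horizontal distance between socket_27 and well_2 below 0.011 m and z of socket_27 in the frame of well_2 below 0.004 m and angle between socket_27's own z axis and vertical below 0.12 rad))))); the arm keeps its last pose, push and grip.
It fails at once if a socket is let go over the block more than 10 mm above a well's floor (dropped, not lowered) ((contact force between the fingers and socket_22 below 0.05 N and z of socket_22 in the frame of well_1 above 0.01 m and (horizontal distance between socket_22 and well_0 below 0.033 m or horizontal distance between socket_22 and well_1 below 0.033 m or horizontal distance between socket_22 and well_2 below 0.033 m)) or (contact force between the fingers and socket_27 below 0.05 N and z of socket_27 in the frame of well_1 above 0.01 m and (horizontal distance between socket_27 and well_0 below 0.033 m or horizontal distance between socket_27 and well_1 below 0.033 m or horizontal distance between socket_27 and well_2 below 0.033 m)) or (contact force between the fingers and socket_32 below 0.05 N and z of socket_32 in the frame of well_1 above 0.01 m and (horizontal distance between socket_32 and well_0 below 0.033 m or horizontal distance between socket_32 and well_1 below 0.033 m or horizontal distance between socket_32 and well_2 below 0.033 m))).
It fails at once if the nut of a spare foot is turned as well (two nuts more than 0.1 rad from where they were) (value of joint each of nut_22, nut_27 above 0.1 rad or value of joint each of nut_22, nut_32 above 0.1 rad or value of joint each of nut_27, nut_32 above 0.1 rad).
It fails at once if the jar of nails or the tape measure moved by more than 30 mm (distance of any of jar_nails, tape_measure from where it was at the start of the episode above 0.03 m).
It also fails if it takes over 72 s, if anything falls off the work surface, if the arm or the gripper's body presses on something with over 40 N, if the wrist force passes 120 N, or if a joint passes its speed limit or range.

## Working session

There is one attempt and no reset: what is moved stays moved. The work goes in short steps, Python scripts to look and compute and a shell command to move; the robot and the scene stay as the last step left them, time stands still between calls to the robot, and variables do not carry over. Pictures are saved under pics/ and viewed, and the job is handed in when it is done.

```bash
mkdir -p pics
cat > h.py <<'E'
import numpy as np, cv2
from bench import monitor, eyes, r
def grab(n):
    return eyes.grab_frame(n)
def K(f):
    h=f["frame"].shape[0]; fl=h/2/np.tan(np.radians(f["vertical_fov"])/2)
    return np.array([[fl,0,f["cx"]],[0,fl,f["cy"]],[0,0,1.]])
def world(f,pts,depth=None):
    """pts Nx2 (u,v) ; uses depth map"""
    pts=np.asarray(pts,float).reshape(-1,1,2)
    n=cv2.undistortPoints(pts,K(f),np.array(f["distortion"],float))[:,0]
    if depth is None:
        d=np.array([f["depth"][int(round(v)),int(round(u))] for u,v in pts[:,0]])
    else: d=depth
    c=np.stack([n[:,0]*d,-n[:,1]*d,-d*np.ones(len(n)),np.ones(len(n))],1)
    return (c@np.array(f["cam_to_world"]).T)[:,:3]
def planez(f,pts,z):
    pts=np.asarray(pts,float).reshape(-1,1,2)
    n=cv2.undistortPoints(pts,K(f),np.array(f["distortion"],float))[:,0]
    T=np.array(f["cam_to_world"]); d=np.stack([n[:,0],-n[:,1],-np.ones(len(n))],1)@T[:3,:3].T
    o=T[:3,3]; t=(z-o[2])/d[:,2]; return o+d*t[:,None]
def cloud(f):
    h,w=f["depth"].shape
    uu,vv=np.meshgrid(np.arange(w),np.arange(h))
    p=world(f,np.stack([uu.ravel(),vv.ravel()],1),f["depth"].ravel()).reshape(h,w,3)
    p[f["depth"]<=0]=np.nan
    return p
E
python3 - <<'E'
from h import *
s=monitor.get_state(); print(s)
for n in("scene","top"):
    f=grab(n); cv2.imwrite(f"pics/{n}0.png",f["frame"]); print(n,f["cx"],f["cy"],f["vertical_fov"],f["distortion"],np.round(f["cam_to_world"],3).tolist())
E
```

```text
{'time_s': 0.0, 'qpos': array([-1.22764018e+00,  4.80849512e-01,  1.59688431e+00, -2.01744939e-05,
        1.06512417e+00, -4.65289281e-02]), 'dq': array([-1.56067944e-03,  5.16867145e-05, -4.12514964e-05,  8.10931907e-04,
        1.35562324e-03, -3.16353704e-04]), 'joint_torque': array([ 7.79135182e-03, -9.50626445e+01, -4.30175328e+01,  5.05117769e-04,
        1.21596182e-02,  5.20499270e-06]), 'ee_pos': array([ 0.24685504, -0.60086886,  0.25565702]), 'tcp_rot': array([ 9.81077025e-01,  1.93616816e-01, -1.02214890e-04, -6.24421229e-04]), 'ft_force': array([ 0.19716108, -0.87362122,  0.10122407]), 'ft_torque': array([0.01738252, 0.00908744, 0.01967721]), 'opening': 0.08535272800289172}
scene 284.0193703060656 205.58077819454837 54.84744969160207 [-0.07119418  0.          0.          0.          0.        ] [[-0.594, 0.592, -0.546, 0.002], [-0.805, -0.438, 0.401, 0.544], [-0.002, 0.677, 0.736, 0.75], [0.0, 0.0, 0.0, 1.0]]
top 272.6339928955928 205.4202521758426 43.54266929365849 [-0.17712128  0.          0.          0.          0.        ] [[-0.009, 0.992, -0.127, 0.373], [-1.0, -0.007, 0.019, 0.17], [0.018, 0.127, 0.992, 1.293], [0.0, 0.0, 0.0, 1.0]]
```

View pics/scene0.png

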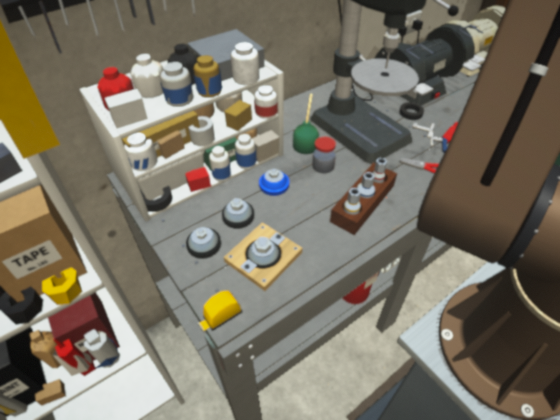

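View pics/top0.png

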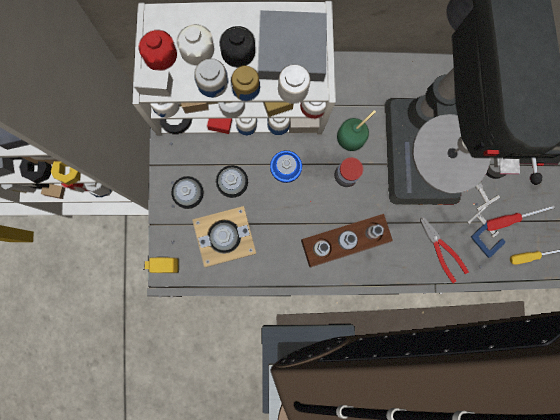

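The jig is at about (223,236) in the top view and the block at (347,240), with its three sockets at (323,247), (348,240) and (376,231). The spare feet are at (187,191) and (232,181), and the blue look-alike is at (286,165). Next I'll zoom in and measure.

Run:
```python
from h import *
f=grab("top"); I=f["frame"]
a=cv2.resize(I[150:280,160:260],None,fx=5,fy=5,interpolation=cv2.INTER_CUBIC)[:600]
b=cv2.resize(I[205:275,295:400],None,fx=7,fy=7,interpolation=cv2.INTER_CUBIC)
cv2.imwrite("pics/ta.png",a);cv2.imwrite("pics/tb.png",b)
P=cloud(f)
np.set_printoptions(precision=4,suppress=True)
# block top corners by colour/height
z=P[...,2]
reg=np.zeros(z.shape,bool);reg[205:275,295:400]=1
m=reg&(abs(z-.046)<.006); 
print("block top n",m.sum(), cv2.minAreaRect(P[m][:,:2].astype(np.float32)), np.median(z[m]))
m=reg&(z>.088)&(z<.105)
n,l,st,c=cv2.connectedComponentsWithStats(m.astype(np.uint8))
for i in range(1,n): 
  q=P[l==i]; 
  if len(q)>15: print(c[i],len(q),q.mean(0),np.ptp(q,axis=0),(q.max(0)+q.min(0))/2)
reg[:]=0;reg[200:275,185:262]=1
m=reg&(abs(z-.018)<.005); print("jig",m.sum(),cv2.minAreaRect(P[m][:,:2].astype(np.float32)),np.median(z[m]))
for (u0,u1,v0,v1) in((210,238,220,250),(172,203,176,206),(216,247,166,196)):
  q=P[v0:v1,u0:u1].reshape(-1,3); 
  for lo,hi in((.033,.041),(.045,.075)):
    k=q[(q[:,2]>lo)&(q[:,2]<hi)]; print(lo,len(k),k.mean(0),np.ptp(k,axis=0),(k.max(0)+k.min(0))/2)
```

```text
block top n 1650 ((0.44829171895980835, -0.03253674507141113), (0.07082471251487732, 0.2086074948310852), 16.688581466674805) 0.04484243620015571
[377.0099 230.1683] 101 [ 0.4669 -0.0943  0.0937] [0.0254 0.0244 0.0123] [ 0.4665 -0.094   0.0948]
[350.89 238.61] 100 [ 0.4481 -0.0326  0.094 ] [0.0251 0.0251 0.0115] [ 0.4485 -0.032   0.0948]
[323.53 246.98] 100 [0.4296 0.031  0.094 ] [0.0232 0.0252 0.0125] [0.4297 0.031  0.0944]
jig 1869 ((0.4812999367713928, 0.2742125988006592), (0.16359710693359375, 0.13816484808921814), 14.933642387390137) 0.017104392911943433
0.033 159 [0.4597 0.263  0.0358] [0.053  0.0529 0.0075] [0.4608 0.2651 0.0367]
0.045 161 [0.4612 0.2651 0.0554] [0.0331 0.0337 0.0172] [0.4617 0.266  0.0549]
0.033 220 [0.5714 0.3561 0.0357] [0.0543 0.0518 0.0073] [0.5706 0.3566 0.0367]
0.045 65 [0.5713 0.3549 0.05  ] [0.0221 0.0222 0.0116] [0.5721 0.3548 0.0508]
0.033 202 [0.5965 0.2468 0.0357] [0.0543 0.0535 0.0073] [0.5969 0.2459 0.0367]
0.045 109 [0.5981 0.246  0.0527] [0.0287 0.0265 0.018 ] [0.5986 0.2461 0.055 ]
```

Run:
```python
from h import *
f=grab("scene"); I=f["frame"]
cv2.imwrite("pics/sa.png",cv2.resize(I[190:290,180:310],None,fx=6,fy=6,interpolation=cv2.INTER_CUBIC))
cv2.imwrite("pics/sb.png",cv2.resize(I[150:235,325:405],None,fx=7,fy=7,interpolation=cv2.INTER_CUBIC))
```

```text
(no output)
```

View pics/ta.png

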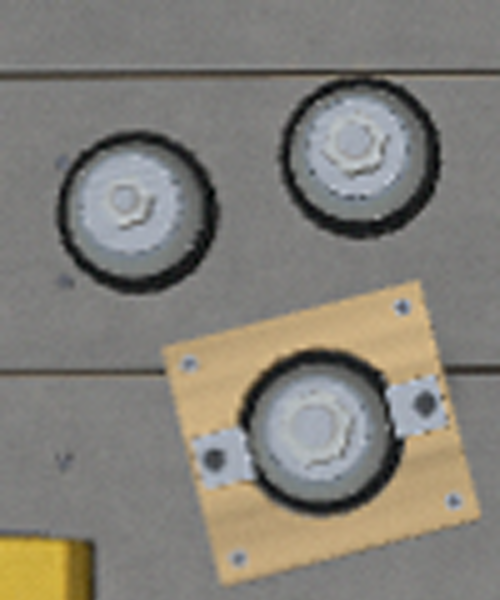

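View pics/tb.png

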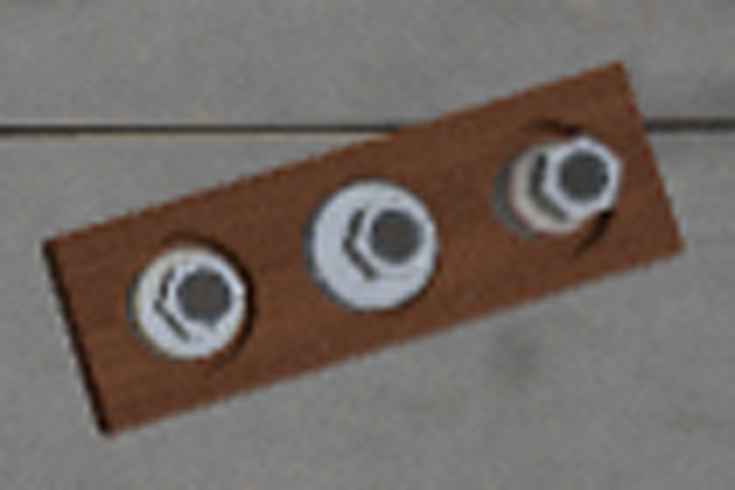

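View pics/sa.png

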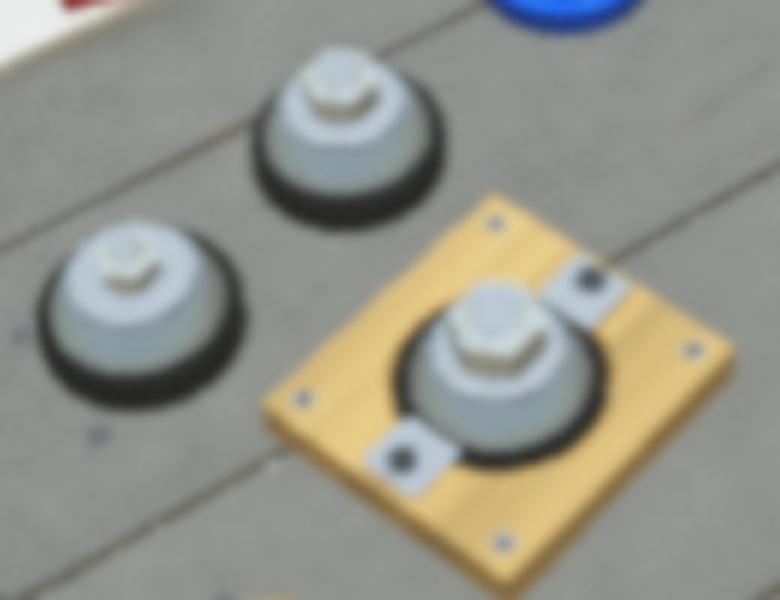

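View pics/sb.png

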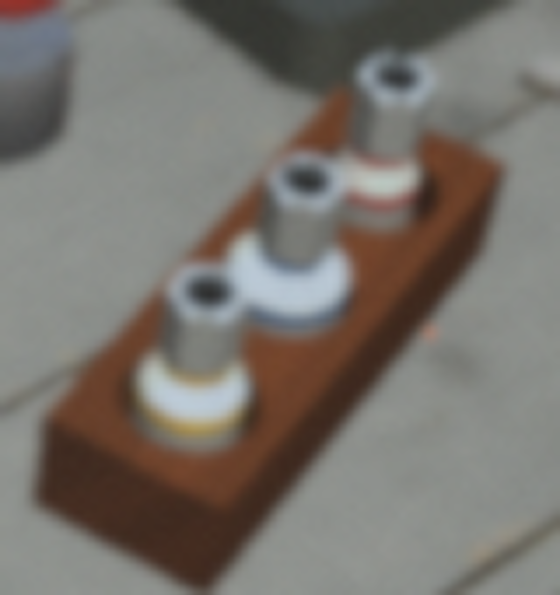

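The jig nut measures about 33 mm and stands about 61 mm high, so it looks like the 32. The spares measure about 22 and 27. The blue-ringed socket_32 is in the middle well. Next I'll refine the stud position and the yaw of the hexagons.

```bash
cat >> h.py <<'E'
from scipy.optimize import differential_evolution
def project(f,X):
    T=np.linalg.inv(np.array(f["cam_to_world"])); c=X@T[:3,:3].T+T[:3,3]; c=c*[1,-1,-1]
    return cv2.projectPoints(c.reshape(-1,1,3),np.zeros(3),np.zeros(3),K(f),np.array(f["distortion"],float))[0][:,0]
def hexpts(cx,cy,z,th,af,n=12):
    R=af/np.sqrt(3); a=th+np.radians(30+60*np.arange(7)); v=np.stack([cx+R*np.cos(a),cy+R*np.sin(a)],1)
    t=np.linspace(0,1,n,endpoint=False)[:,None]
    p=np.concatenate([v[i]*(1-t)+v[i+1]*t for i in range(6)]); return np.c_[p,np.full(len(p),z)]
def samp(img,p): return cv2.remap(img,p[:,0].astype(np.float32).reshape(-1,1),p[:,1].astype(np.float32).reshape(-1,1),cv2.INTER_LINEAR)[:,0]
def fithex(f,c0,z,af,rng=.005,ths=None):
    g=cv2.cvtColor(f["frame"],cv2.COLOR_BGR2GRAY).astype(np.float32)
    best=[]
    for th in (range(-30,30,3) if ths is None else ths):
        def cost(x):
            o=samp(g,project(f,hexpts(x[0],x[1],z,np.radians(th),af+.004))); i=samp(g,project(f,hexpts(x[0],x[1],z,np.radians(th),af-.004)))
            return -np.mean(np.clip(i-o,-20,60))
        from scipy.optimize import brute
        x=brute(cost,[(c0[0]-rng,c0[0]+rng),(c0[1]-rng,c0[1]+rng)],Ns=9,full_output=True,finish=None)
        best.append((round(float(x[1]),1),th,np.round(x[0],4).tolist()))
    return sorted(best,key=lambda t:t[0])
E
python3 - <<'E'
from h import *
np.set_printoptions(precision=4,suppress=True)
F={n:grab(n) for n in("scene","top")}
for n,f in F.items():
  P=cloud(f);z=P[...,2];x=P[...,0];y=P[...,1]
  for nm,c in dict(s22=(.467,-.094),s32=(.448,-.0325),s27=(.43,.031)).items():
    m=(np.hypot(x-c[0],y-c[1])<.02)&(z>.088); q=P[m]; print(n,nm,len(q),(q.max(0)+q.min(0))/2, np.median(q[:,2]), fithex(f,c,.096,.024)[:4])
  for nm,c in dict(jig=(.4605,.2645),a=(.571,.356),b=(.597,.246)).items():
    m=(np.hypot(x-c[0],y-c[1])<.02)&(z>.042); q=P[m]; 
    m2=(np.hypot(x-c[0],y-c[1])<.03)&(abs(z-.0365)<.003); q2=P[m2]
    print(n,nm,len(q),(q.max(0)+q.min(0))/2,"ptp",np.ptp(q,axis=0),"z99",np.percentile(q[:,2],[50,80,99]),"washer",(q2.max(0)+q2.min(0))/2,q2[:,2].mean())
E
```

```text
scene s22 78 [ 0.4654 -0.0944  0.0929] 0.09413877501349044 [(-19.4, 18, [0.4658, -0.0928]), (-19.4, 21, [0.4658, -0.0928]), (-19.3, 15, [0.4658, -0.0928]), (-19.3, 24, [0.4658, -0.0928])]
scene s32 87 [ 0.4474 -0.0297  0.0927] 0.09410950649179406 [(-12.6, 0, [0.4455, -0.03]), (-12.5, -3, [0.4455, -0.03]), (-12.5, 3, [0.4455, -0.03]), (-12.5, 6, [0.4455, -0.03])]
scene s27 96 [0.4273 0.0331 0.0929] 0.09398084413934543 [(-13.6, -12, [0.4275, 0.0335]), (-13.5, -6, [0.4275, 0.0335]), (-13.5, -3, [0.4275, 0.0335]), (-13.4, -21, [0.4275, 0.0335])]
scene jig 198 [0.4582 0.2661 0.0524] ptp [0.0338 0.0338 0.02  ] z99 [0.0541 0.0594 0.0618] washer [0.4556 0.2665 0.0365] 0.03613371167038844
scene a 84 [0.5691 0.3578 0.0497] ptp [0.0231 0.0232 0.0151] z99 [0.0487 0.0532 0.0567] washer [0.5678 0.3575 0.0365] 0.036061706264905846
scene b 118 [0.5963 0.2473 0.051 ] ptp [0.0299 0.0283 0.018 ] z99 [0.0516 0.0563 0.0593] washer [0.5934 0.2467 0.0365] 0.03598773685520338
top s22 102 [ 0.4664 -0.0941  0.0943] 0.09331602090906999 [(-57.9, 21, [0.467, -0.0952]), (-57.6, 18, [0.467, -0.0952]), (-57.6, 24, [0.467, -0.0952]), (-57.3, 15, [0.467, -0.0952])]
top s32 102 [ 0.4484 -0.0323  0.094 ] 0.09374721956410503 [(-33.7, 9, [0.448, -0.0325]), (-33.4, 12, [0.448, -0.0325]), (-33.2, 15, [0.448, -0.0325]), (-33.1, 6, [0.448, -0.0325])]
top s27 102 [0.4295 0.0312 0.0947] 0.09300739458374385 [(-38.5, 12, [0.43, 0.031]), (-38.2, 15, [0.43, 0.031]), (-38.1, 9, [0.43, 0.031]), (-37.2, 6, [0.43, 0.031])]
top jig 164 [0.4618 0.2653 0.0541] ptp [0.0332 0.0352 0.0228] z99 [0.0549 0.0593 0.0637] washer [0.4619 0.2661 0.0362] 0.03570019625630092
top a 76 [0.5719 0.3526 0.0501] ptp [0.0225 0.0261 0.0155] z99 [0.0494 0.0534 0.0562] washer [0.5706 0.3554 0.0364] 0.0359075521486873
top b 115 [0.5987 0.2463 0.0522] ptp [0.0299 0.0269 0.0168] z99 [0.0517 0.0555 0.0602] washer [0.5979 0.2459 0.0365] 0.03583203600473368
```

```bash
cat > st.py <<'E'
import sys,numpy as np
from scipy.spatial.transform import Rotation as R
from bench import monitor
s=monitor.get_state(); M=R.from_quat(s["tcp_rot"]).as_matrix()
np.set_printoptions(precision=4,suppress=True)
print("t",round(s["time_s"],2),"pos",s["ee_pos"],"yawx",round(np.degrees(np.arctan2(M[1,0],M[0,0])),2),"tilt z",M[:,2],"F",s["ft_force"],"T",s["ft_torque"],"open",round(s["opening"],4),"q6",round(s["qpos"][5],2))
if len(sys.argv)>3:
    t=np.array(list(map(float,sys.argv[1:4]))); print("tool delta",M.T@(t-s["ee_pos"]))
E
python3 -m creep '[[[0.18,0.040,-0.045,0,0,0,0],[0.18,0.040,-0.045,0,0,0,0],[0.18,0.040,-0.045,0,0,0,0],[0.18,0.040,-0.045,0,0,0,0],[0.18,0.040,-0.045,0,0,0,0]]]'
python3 st.py .4475 -.0315 .20
```

```text
time_s: 0.92
ee_pos: [0.3468, -0.3154, 0.2564]
tcp_rot: [0.981, 0.193, 0.0, 0.0]
ft_force: [1.2, 0.2, 0.5]
opening: 0.0501
t 0.93 pos [ 0.3468 -0.3154  0.2564] yawx 22.31 tilt z [ 0.0005 -0.0004 -1.    ] F [1.2018 0.2151 0.4876] T [-0.0191 -0.0031  0.0357] open 0.0501 q6 0.38
tool delta [ 0.2009 -0.2245  0.0564]
```

```bash
python3 -m creep '[[[0.18,0.040,-0.045,0.005,0,0,0],[0.18,0.040,-0.045,0.005,0,0,0],[0.18,0.040,-0.045,0.005,0,0,0],[0.18,0.040,-0.045,0.005,0,0,0],[0.18,0.040,-0.045,0.005,0,0,0]]]'
python3 -m creep '[[[0.18,0,0,0.015,0,0,-0.137],[0.18,0,0,0.015,0,0,-0.137],[0.18,0,0,0,0,0,0]]]'
python3 st.py .4475 -.0315 .093
python3 - <<'E'
from h import *
for n in("scene","top"):
    f=grab(n);I=f["frame"]
    c=I[130:250,300:440] if n=="scene" else I[180:290,290:430]
    cv2.imwrite(f"pics/{n}1.png",cv2.resize(c,None,fx=5,fy=5,interpolation=cv2.INTER_CUBIC))
E
```

```text
time_s: 1.55
ee_pos: [0.4466, -0.0311, 0.2315]
tcp_rot: [0.981, 0.194, 0.0, 0.0]
ft_force: [1.7, -0.8, -0.7]
opening: 0.0503
time_s: 1.92
ee_pos: [0.4454, -0.0327, 0.2007]
tcp_rot: [0.945, 0.326, -0.001, -0.0]
ft_force: [0.2, -0.3, 0.3]
opening: 0.0507
t 1.93 pos [ 0.4454 -0.0327  0.2007] yawx 38.02 tilt z [-0.0017  0.0003 -1.    ] F [ 0.2333 -0.2662  0.3406] T [-0.033  -0.0173 -0.0113] open 0.0507 q6 0.77
tool delta [0.0025 0.0005 0.1077]
```

View pics/scene1.png

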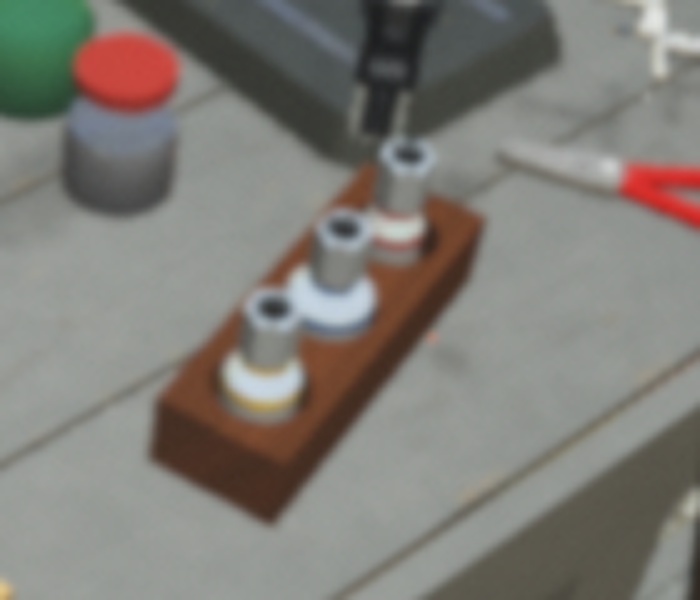

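View pics/top1.png

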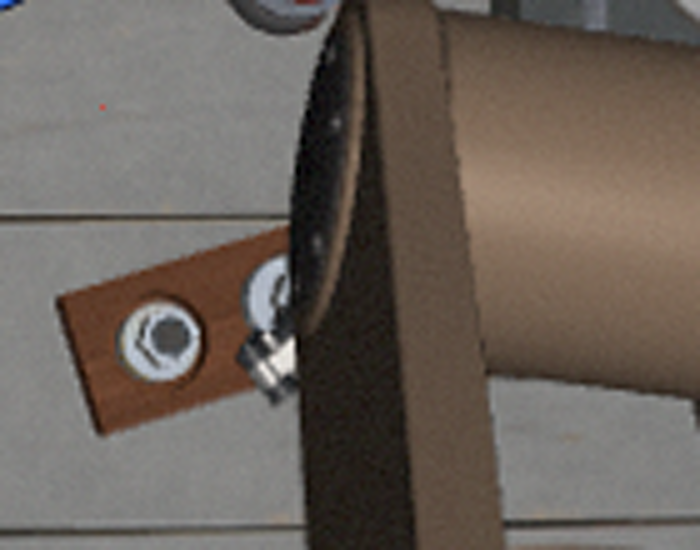

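```bash
python3 -m creep '[[[0.18,0.0015,0.000,0.03,0,0,0],[0.18,0,0,0.03,0,0,0],[0.18,0,0,0.02,0,0,0],[0.18,0,0,0.01,0,0,0],[0.18,0,0,0,0,0,0]]]'
python3 st.py .4475 -.0315 .093
python3 - <<'E'
from h import *
f=grab("scene");I=f["frame"]
cv2.imwrite("pics/scene2.png",cv2.resize(I[130:250,300:440],None,fx=5,fy=5,interpolation=cv2.INTER_CUBIC))
E
```

```text
time_s: 2.65
ee_pos: [0.4473, -0.0322, 0.1114]
tcp_rot: [0.946, 0.325, -0.0, -0.0]
ft_force: [-0.1, 0.2, 0.1]
opening: 0.0505
t 2.65 pos [ 0.4473 -0.0322  0.1114] yawx 37.94 tilt z [-0.0003  0.     -1.    ] F [-0.0996  0.1781  0.129 ] T [0.035  0.0156 0.0109] open 0.0505 q6 0.77
tool delta [ 0.0006 -0.0004  0.0184]
```

View pics/scene2.png

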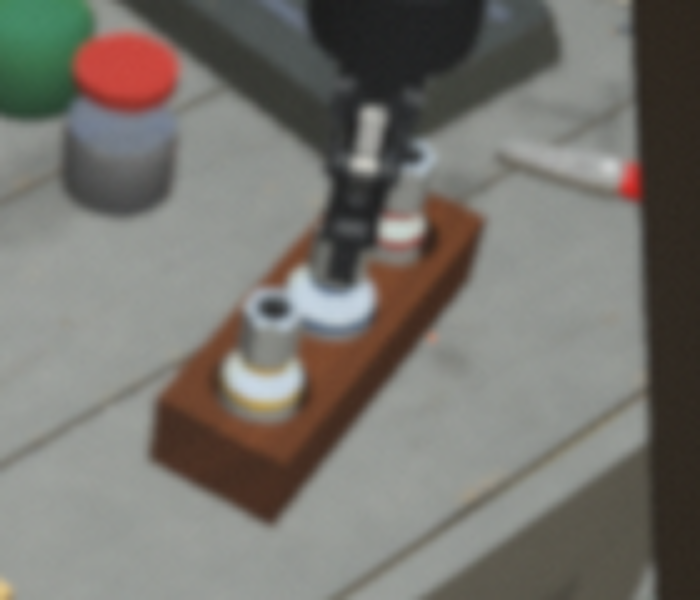

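The gripper straddles the middle (blue) socket and the force is about zero. I'll go down the last 18 mm and close.

```bash
python3 -m creep '[[[0.18,0,0,0.009,0,0,0],[0.18,0,0,0.0085,0,0,0],[0.18,0,0,0,0,0,0]]]'
python3 st.py
python3 -m creep '[[[-1,0,0,0,0,0,0],[-1,0,0,0,0,0,0],[-1,0,0,0,0,0,0],[-1,0,0,0,0,0,0],[-1,0,0,0,0,0,0]]]'
python3 st.py
```

```text
time_s: 3.08
ee_pos: [0.4468, -0.032, 0.0932]
tcp_rot: [0.945, 0.326, -0.001, -0.0]
ft_force: [0.3, 0.4, -0.1]
opening: 0.0501
t 3.08 pos [ 0.4468 -0.032   0.0932] yawx 38.03 tilt z [-0.0011  0.0002 -1.    ] F [ 0.2578  0.3934 -0.1064] T [0.0669 0.0041 0.0438] open 0.0501 q6 0.77
time_s: 3.7
ee_pos: [0.4473, -0.032, 0.0939]
tcp_rot: [0.945, 0.326, 0.0, 0.0]
ft_force: [0.4, 2.0, 4.8]
opening: 0.0232
t 3.7 pos [ 0.4473 -0.032   0.0939] yawx 38.03 tilt z [ 0.0002 -0.     -1.    ] F [0.3761 2.0353 4.7733] T [0.4346 0.0809 0.0095] open 0.0232 q6 0.77
```

It has gripped across the flats: the opening is 23 mm. Lifting.

```bash
python3 -m creep '[[[-1,0,0,-0.01,0,0,0],[-1,0,0,-0.03,0,0,0],[-1,0,0,-0.04,0,0,0],[-1,0,0,-0.04,0,0,0],[-1,0,0,0,0,0,0]]]'
python3 st.py .4605 .2645 .20
python3 - <<'E'
from h import *
f=grab("scene");I=f["frame"]
cv2.imwrite("pics/scene3.png",cv2.resize(I[110:250,300:440],None,fx=4,fy=4,interpolation=cv2.INTER_CUBIC))
E
```

```text
time_s: 4.32
ee_pos: [0.4487, -0.0323, 0.2168]
tcp_rot: [0.945, 0.326, 0.002, 0.001]
ft_force: [0.6, -0.2, -2.8]
opening: 0.0233
t 4.33 pos [ 0.4487 -0.0323  0.2168] yawx 38.03 tilt z [ 0.0053 -0.0008 -1.    ] F [ 0.5581 -0.1521 -2.8319] T [-0.018   0.023  -0.0011] open 0.0233 q6 0.77
tool delta [ 0.1921 -0.2266  0.0166]
```

View pics/scene3.png

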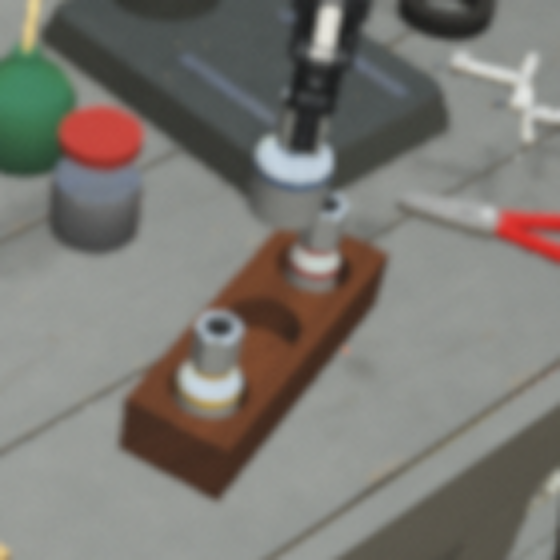

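```bash
python3 -m creep '[[[-1,0.035,-0.041,0,0,0,0],[-1,0.035,-0.041,0,0,0,0],[-1,0.035,-0.041,0.004,0,0,0],[-1,0.020,-0.027,0.004,0,0,0],[-1,0,0,0,0,0,0]]]'
python3 st.py .4605 .2645 .20
python3 - <<'E'
from h import *
for n in("scene","top"):
    f=grab(n);I=f["frame"]; np.savez(f"f_{n}.npz",**{k:np.array(v) for k,v in f.items()})
    c=I[150:290,190:350] if n=="scene" else I[150:280,150:330]
    cv2.imwrite(f"pics/{n}4.png",cv2.resize(c,None,fx=4,fy=4,interpolation=cv2.INTER_CUBIC))
    hsv=cv2.cvtColor(I,cv2.COLOR_BGR2HSV)
    m=cv2.inRange(hsv,(10,60,110),(28,200,255)); 
    q=[c for c in cv2.findContours(m,cv2.RETR_EXTERNAL,cv2.CHAIN_APPROX_NONE)[0] if cv2.contourArea(c)>300]
    for k in q:
        w=planez(f,k[:,0],.018)[:,:2].astype(np.float32); print(n,cv2.boundingRect(k),cv2.minAreaRect(w))
E
```

```text
time_s: 5.0
ee_pos: [0.4522, 0.1648, 0.2044]
tcp_rot: [0.945, 0.327, -0.001, -0.0]
ft_force: [0.2, -0.1, -2.9]
opening: 0.0226
t 5.0 pos [0.4522 0.1648 0.2044] yawx 38.2 tilt z [-0.0024 -0.0005 -1.    ] F [ 0.191  -0.0802 -2.9281] T [-0.0161  0.0134  0.0123] open 0.0226 q6 1.19
tool delta [ 0.0682 -0.0732  0.0043]
scene (35, 380, 30, 25) ((0.4315684139728546, 0.7487256526947021), (0.04948728531599045, 0.036460425704717636), 79.10208129882812)
scene (30, 331, 31, 37) ((0.5190326571464539, 0.7340417504310608), (0.044328220188617706, 0.0972764641046524), 84.71908569335938)
scene (441, 284, 82, 132) ((0.0457538440823555, 0.07228728383779526), (0.1066276803612709, 0.26356929540634155), 54.25590133666992)
scene (224, 223, 78, 68) ((0.4553676247596741, 0.26884186267852783), (0.12777644395828247, 0.1392505019903183), 14.603189468383789)
scene (0, 184, 86, 123) ((0.7899758815765381, 0.6957019567489624), (0.415783166885376, 0.16482900083065033), 2.8624770641326904)
scene (139, 103, 73, 55) ((0.9713680148124695, 0.1900145560503006), (0.1634395718574524, 0.24720452725887299), 0.6267200708389282)
[... 475 characters left out ...]
398, 0.04262338578701019), 14.83597183227539)
top (347, 283, 31, 53) ((0.27831414341926575, -0.07222272455692291), (0.13513007760047913, 0.044142480939626694), 17.64885902404785)
top (144, 257, 33, 16) ((0.3932219445705414, 0.41971728205680847), (0.03638133034110069, 0.07876748591661453), 0.04532688483595848)
top (192, 215, 31, 52) ((0.45116472244262695, 0.3047458827495575), (0.12063571810722351, 0.04775020480155945), 15.183210372924805)
top (229, 183, 80, 66) ((0.5099250078201294, 0.1555768847465515), (0.12196104973554611, 0.17495079338550568), 16.517566680908203)
top (232, 66, 26, 25) ((0.8640937209129333, 0.21389706432819366), (0.06385118514299393, 0.06515622138977051), 89.84708404541016)
```

View pics/scene4.png

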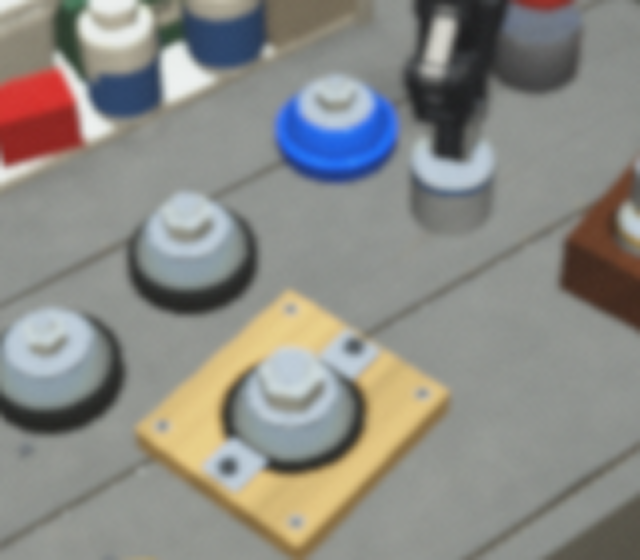

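View pics/top4.png

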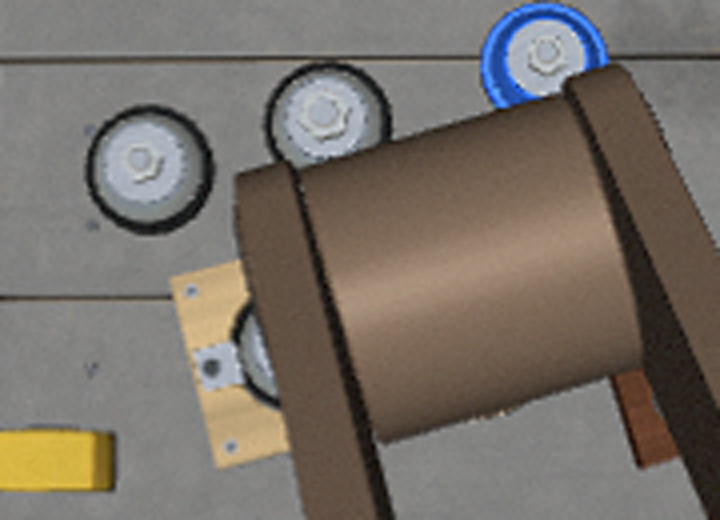

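```bash
cat > fit.py <<'E'
from h import *
from scipy.optimize import least_squares
np.set_printoptions(precision=4,suppress=True)
def fitcyl(P,c,zr,r,rad=.03):
    x,y,z=P[...,0],P[...,1],P[...,2]
    m=(np.hypot(x-c[0],y-c[1])<rad)&(z>zr[0])&(z<zr[1]); q=P[m]
    o=least_squares(lambda p:np.hypot(q[:,0]-p[0],q[:,1]-p[1])-r,c,loss="soft_l1",f_scale=.001)
    o2=least_squares(lambda p:np.hypot(q[:,0]-p[0],q[:,1]-p[1])-p[2],[*c,r],loss="soft_l1",f_scale=.001)
    return len(q),o.x,np.std(o.fun),o2.x
def hexd(q,p,th,af):
    d=q[:,:2]-p; a=np.radians(th+60*np.arange(6)); return (d@np.stack([np.cos(a),np.sin(a)])).max(1)-af/2
def fithx(P,c,zr,th,af,rad=.024):
    x,y,z=P[...,0],P[...,1],P[...,2]
    m=(np.hypot(x-c[0],y-c[1])<rad)&(z>zr[0])&(z<zr[1]); q=P[m]
    o=least_squares(lambda p:hexd(q,p[:2],th,af),c,loss="soft_l1",f_scale=.001,diff_step=1e-3)
    o2=least_squares(lambda p:hexd(q,p[:2],p[2]*100,af),[*c,th/100],loss="soft_l1",f_scale=.001,diff_step=1e-3)
    return len(q),o.x,np.mean(np.abs(o.fun)),o2.x*[1,1,100],np.mean(np.abs(o2.fun))
E
python3 - <<'E'
from fit import *
f=dict(np.load("f_scene.npz"));P=cloud(f)
s=monitor.get_state()["ee_pos"]; print(s)
for zr in((.130,.160),(.135,.150),(.145,.162)): print("sock",fitcyl(P,s[:2],zr,.0215))
x,y,z=P[...,0],P[...,1],P[...,2]
m=(np.hypot(x-s[0],y-s[1])<.03)&(z>.1)&(z<.19); print("z pct",np.percentile(z[m],[0,1,2,5]))
for zr in((.042,.050),(.044,.052)):
  for af in(.022,.027,.032): print("nut",af,fithx(P,[.458,.266],zr,15,af))
for zr in((.056,.062),): print("stud",fitcyl(P,[.458,.266],zr,.01))
for zr in((.0265,.0325),(.023,.030)): print("dome",fitcyl(P,[.458,.266],zr,.03,.04))
for zr in((.005,.014),(.003,.008)): print("base spare b",fitcyl(P,[.594,.247],zr,.04,.05),"a",fitcyl(P,[.568,.357],zr,.04,.05))
for nm,c,af in(("b",[.595,.247],.027),("a",[.569,.357],.022)): print(nm,fithx(P,c,(.042,.048),15,af,.02))
E
```

```text
[0.4524 0.163  0.2048]
sock (209, array([0.4512, 0.1652]), np.float64(0.0007354301433893897), array([0.451 , 0.1653, 0.0213]))
sock (98, array([0.4513, 0.1651]), np.float64(0.0007615236272416198), array([0.4512, 0.1652, 0.0214]))
sock (128, array([0.4511, 0.1651]), np.float64(0.0007211968209770793), array([0.4508, 0.1654, 0.0212]))
z pct [0.1258 0.1277 0.1283 0.1303]
nut 0.022 (35, array([0.4543, 0.2668]), np.float64(0.0018869547820526745), array([ 0.4543,  0.2669, 18.5987]), np.float64(0.0018454017055025418))
nut 0.027 (35, array([0.4568, 0.2658]), np.float64(0.001047528948329695), array([ 0.4568,  0.2659, 16.3581]), np.float64(0.0010295572043017382))
nut 0.032 (35, array([0.4594, 0.2649]), np.float64(0.0005909548328858904), array([ 0.4594,  0.2649, 15.217 ]), np.float64(0.0005883848337082194))
nut 0.022 (41, array([0.4541, 0.2668]), np.float64(0.0018863042001957462), array([ 0.4541,  0.2669, 17.6871]), np.float64(0.0018622179949652619))
nut 0.027 (41, array([0.4567, 0.2664]), np.float64(0.0010664660145037136), array([ 0.4568,  0.2663, 17.3027]), np.float64(0.0010550205236508508))
n
[... 451 characters left out ...]
]))
base spare b (80, array([0.5969, 0.2464]), np.float64(0.0008487381693354213), array([0.5968, 0.2465, 0.04  ])) a (80, array([0.5697, 0.3576]), np.float64(0.0009975144749795994), array([0.5702, 0.3574, 0.0405]))
base spare b (45, array([0.5969, 0.2466]), np.float64(0.0007069978751303913), array([0.5971, 0.2465, 0.0402])) a (50, array([0.5698, 0.3579]), np.float64(0.0010776210616473846), array([0.5707, 0.3577, 0.0408]))
b (24, array([0.5966, 0.2462]), np.float64(0.0007421020111003086), array([ 0.5966,  0.2462, 14.1429]), np.float64(0.0007425024456653766))
a (39, array([0.5703, 0.3579]), np.float64(0.001446303169017824), array([ 0.5702,  0.3578, 11.5039]), np.float64(0.0014109230035162428))
```

The nut fits 32 best, at yaw about 15°. I'll turn the tool to yaw 45, which puts the socket flats at 15°, then move closer, let it settle and measure again.

```bash
python3 -m creep '[[[-1,0.015,-0.016,0.01,0,0,-0.119],[-1,0.015,-0.016,0.01,0,0,0],[-1,0,0,0.01,0,0,0],[-1,0,0,0,0,0,0],[-1,0,0,0,0,0,0]]]'
python3 -m creep '[[[-1,0,0,0,0,0,0],[-1,0,0,0,0,0,0]]]'
cat > rel.py <<'E'
from fit import *
for i in range(3):
    s0=monitor.get_state()["ee_pos"]; f=grab("scene"); s1=monitor.get_state()["ee_pos"]; P=cloud(f)
    z0=s0[2]-.077
    a=fitcyl(P,s0[:2],(z0+.004,z0+.034),.0215); 
    x,y,z=P[...,0],P[...,1],P[...,2]
    b=fithx(P,[.459,.265],(.042,.050),15,.032)
    print(s0,s1,"sock",a[0],a[1],"nut",b[0],b[1],b[3][2]); print(" bias",a[1]-s0[:2]," target TCP",b[1]-a[1]+s0[:2])
cv2.imwrite("pics/rel.png",cv2.resize(f["frame"][150:290,190:350],None,fx=4,fy=4,interpolation=cv2.INTER_CUBIC))
E
python3 rel.py; python3 st.py .4603 .2646 .16
```

```text
time_s: 5.72
ee_pos: [0.4546, 0.206, 0.1759]
tcp_rot: [0.925, 0.381, -0.0, 0.0]
ft_force: [-0.6, 0.5, -2.7]
opening: 0.0227
time_s: 5.98
ee_pos: [0.4547, 0.2067, 0.1761]
tcp_rot: [0.924, 0.381, 0.0, 0.0]
ft_force: [-0.4, 0.0, -2.5]
opening: 0.0229
[0.4547 0.2067 0.1761] [0.4547 0.2067 0.176 ] sock 196 [0.4538 0.2073] nut 35 [0.4596 0.265 ] 15.61525505175372
 bias [-0.001   0.0006]  target TCP [0.4605 0.2644]
[0.4547 0.2067 0.176 ] [0.4547 0.2068 0.176 ] sock 192 [0.4537 0.2072] nut 35 [0.4596 0.2649] 14.861786338835428
 bias [-0.001   0.0004]  target TCP [0.4605 0.2644]
[0.4547 0.2068 0.176 ] [0.4546 0.2068 0.1759] sock 190 [0.4536 0.2074] nut 39 [0.4594 0.265 ] 15.81417292408594
 bias [-0.001   0.0006]  target TCP [0.4605 0.2645]
t 6.12 pos [0.4546 0.2068 0.1759] yawx 44.85 tilt z [ 0.0002  0.0001 -1.    ] F [-0.063  -0.216  -2.6619] T [-0.0166  0.0146  0.0159] open 0.0233 q6 1.15
tool delta [ 0.0448 -0.0369  0.016 ]
```

View pics/rel.png

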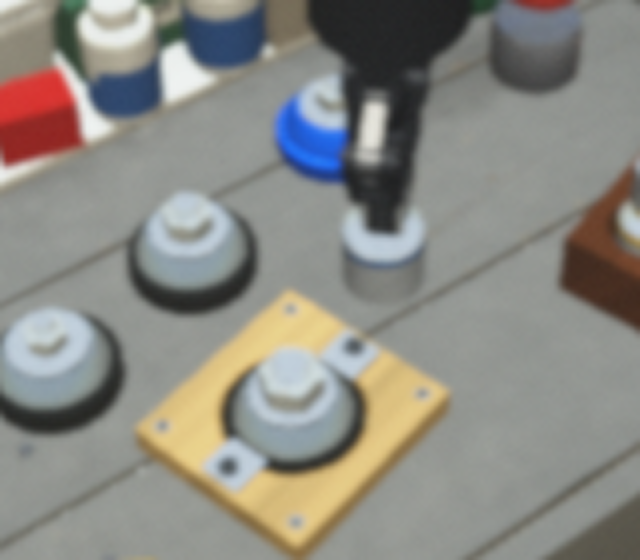

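```bash
python3 -m creep '[[[-1,0.025,-0.0207,0,0,0,0],[-1,0.0199,-0.016,0,0,0,0],[-1,0,0,0.01,0,0,0],[-1,0,0,0.01,0,0,0],[-1,0,0,0,0,0,0]]]'
python3 -m creep '[[[-1,0,0,0,0,0,0],[-1,0,0,0,0,0,0]]]'
python3 st.py .4605 .2645 .140
python3 - <<'E'
from fit import *
s=monitor.get_state()["ee_pos"]; f=grab("scene");P=cloud(f); z0=s[2]-.077
a=fitcyl(P,s[:2],(z0+.004,z0+.034),.0215); print(s,a[1],a[1]-s[:2])
cv2.imwrite("pics/c5.png",cv2.resize(f["frame"][190:290,200:320],None,fx=5,fy=5,interpolation=cv2.INTER_CUBIC))
E
```

```text
time_s: 6.75
ee_pos: [0.4597, 0.2636, 0.1548]
tcp_rot: [0.924, 0.381, -0.001, 0.0]
ft_force: [0.5, 0.3, -1.7]
opening: 0.0227
time_s: 7.0
ee_pos: [0.4607, 0.2644, 0.1561]
tcp_rot: [0.924, 0.381, 0.0, -0.0]
ft_force: [0.6, -0.4, -2.6]
opening: 0.0229
t 7.0 pos [0.4607 0.2644 0.1561] yawx 44.82 tilt z [ 0.0004  0.0002 -1.    ] F [ 0.6084 -0.3799 -2.6111] T [ 0.0713  0.0199 -0.0915] open 0.0229 q6 1.25
tool delta [-0.0001 -0.0002  0.0161]
[0.4607 0.2644 0.1561] [0.4597 0.2649] [-0.001   0.0005]
```

View pics/c5.png

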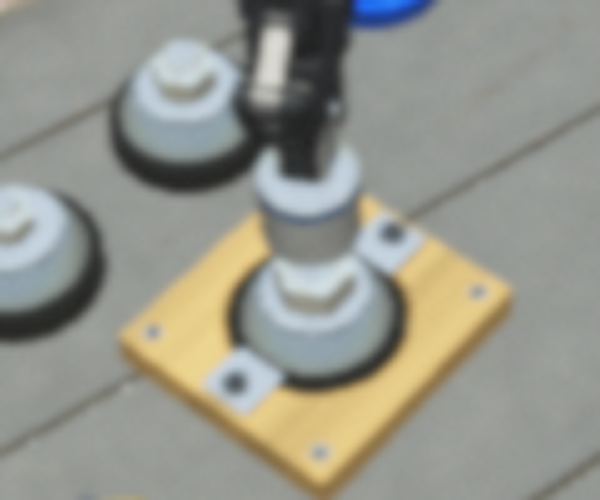

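The socket is concentric with the nut to within 0.3 mm. Lowering it in small steps.

```bash
python3 -m creep '[[[-1,0,0,0.01,0,0,0],[-1,0,0,0.008,0,0,0],[-1,0,0,0.005,0,0,0],[-1,0,0,0,0,0,0]]]'
python3 st.py
python3 -m creep '[[[-1,0,0,0.003,0,0,0],[-1,0,0,0.003,0,0,0],[-1,0,0,0,0,0,0]]]'
python3 st.py
```

```text
time_s: 7.55
ee_pos: [0.4602, 0.2644, 0.1322]
tcp_rot: [0.924, 0.381, -0.001, 0.0]
ft_force: [-0.4, 0.1, -1.9]
opening: 0.023
t 7.55 pos [0.4602 0.2644 0.1322] yawx 44.85 tilt z [-0.0009 -0.0005 -1.    ] F [-0.3638  0.0552 -1.909 ] T [-0.0372  0.043  -0.0567] open 0.023 q6 1.25
time_s: 7.92
ee_pos: [0.4604, 0.2645, 0.1266]
tcp_rot: [0.924, 0.381, -0.0, 0.0]
ft_force: [-1.2, 0.2, -2.3]
opening: 0.0232
t 7.92 pos [0.4604 0.2645 0.1266] yawx 44.85 tilt z [-0.0002 -0.0001 -1.    ] F [-1.1504  0.2456 -2.3194] T [0.0342 0.0254 0.038 ] open 0.0232 q6 1.25
```

The mouth is at about 49 mm, already below the nut top at 54.5, with no resistance. It's going over the nut.

```bash
python3 -m creep '[[[-1,0,0,0.004,0,0,0],[-1,0,0,0.003,0,0,0],[-1,0,0,0.003,0,0,0],[-1,0,0,0.001,0,0,0],[-1,0,0,0,0,0,0]]]'
python3 st.py
python3 -m creep '[[[-1,0,0,0.001,0,0,0],[-1,0,0,0.001,0,0,0],[-1,0,0,0,0,0,0]]]'
python3 st.py
```

```text
time_s: 8.55
ee_pos: [0.4605, 0.2646, 0.1157]
tcp_rot: [0.924, 0.381, -0.0, -0.0]
ft_force: [0.2, 0.6, -2.2]
opening: 0.0228
t 8.55 pos [0.4605 0.2646 0.1157] yawx 44.85 tilt z [-0.0001 -0.     -1.    ] F [ 0.2315  0.5579 -2.1505] T [ 0.0275 -0.0027 -0.0103] open 0.0228 q6 1.25
time_s: 8.93
ee_pos: [0.4609, 0.2647, 0.1147]
tcp_rot: [0.924, 0.381, 0.001, -0.0]
ft_force: [-2.2, -1.3, 15.7]
opening: 0.0226
t 8.93 pos [0.4609 0.2647 0.1147] yawx 44.85 tilt z [ 0.0012  0.0006 -1.    ] F [-2.2134 -1.3357 15.7347] T [-0.2552  0.6208  0.0914] open 0.0226 q6 1.25
```

It seated at TCP z 0.1147 (predicted 0.1149), with about 16 N of push. Now turning clockwise.

```bash
python3 -m creep '[[[-1,0,0,0,0,0,0],[-1,0,0,0,0,0,0.07],[-1,0,0,0,0,0,0.07],[-1,0,0,0,0,0,0.07],[-1,0,0,0,0,0,0]]]'
python3 st.py .4605 .2645 .1147
python3 -m creep '[[[-1,0,0,0,0,0,0.08],[-1,0,0,0,0,0,0.08],[-1,0,0,0,0,0,0.08],[-1,0,0,0,0,0,0]]]'
python3 st.py .4605 .2645 .1147
```

```text
time_s: 9.55
ee_pos: [0.4608, 0.265, 0.1148]
tcp_rot: [0.959, 0.282, 0.001, -0.0]
ft_force: [-3.7, 1.1, 15.1]
opening: 0.0228
t 9.55 pos [0.4608 0.265  0.1148] yawx 32.76 tilt z [ 0.0011  0.0008 -1.    ] F [-3.6928  1.1386 15.1272] T [0.4807 0.8774 0.2123] open 0.0228 q6 1.46
tool delta [-0.0005  0.0003  0.0001]
time_s: 10.05
ee_pos: [0.4608, 0.2653, 0.1147]
tcp_rot: [0.986, 0.165, 0.001, -0.001]
ft_force: [-5.3, 4.6, 14.4]
opening: 0.0231
t 10.05 pos [0.4608 0.2653 0.1147] yawx 19.0 tilt z [ 0.0012  0.0013 -1.    ] F [-5.3333  4.6305 14.3857] T [1.2077 1.1199 0.1875] open 0.0231 q6 1.7
tool delta [-0.0005  0.0007  0.    ]
```

```bash
python3 -m creep '[[[-1,0,0,0,0,0,0.07],[-1,0,0,0,0,0,0.07],[-1,0,0,0,0,0,0]]]'
python3 st.py
python3 -m creep '[[[-1,0,0,0,0,0,0.05],[-1,0,0,0,0,0,0.03],[-1,0,0,0,0,0,0]]]'
python3 st.py
```

```text
time_s: 10.42
ee_pos: [0.4608, 0.2655, 0.1147]
tcp_rot: [0.995, 0.096, 0.001, -0.001]
ft_force: [-5.6, 7.9, 14.3]
opening: 0.0227
t 10.43 pos [0.4608 0.2655 0.1147] yawx 10.98 tilt z [ 0.0013  0.0015 -1.    ] F [-5.6202  7.8637 14.318 ] T [1.6798 1.167  0.2069] open 0.0227 q6 1.84
time_s: 10.8
ee_pos: [0.4609, 0.2656, 0.1148]
tcp_rot: [0.998, 0.056, 0.001, -0.001]
ft_force: [-7.2, 9.3, 12.5]
opening: 0.0229
t 10.8 pos [0.4609 0.2656 0.1148] yawx 6.43 tilt z [ 0.0015  0.0017 -1.    ] F [-7.1852  9.2505 12.4609] T [1.8487 1.143  0.3333] open 0.0229 q6 1.92
```

```bash
python3 -m creep '[[[-1,-0.0003,-0.0005,0,0,0,0.03],[-1,0,0,0,0,0,0.03],[-1,0,0,0,0,0,0]]]'
python3 st.py
python3 -m creep '[[[-1,0,0,0,0,0,0.03],[-1,0,0,0,0,0,0.03],[-1,0,0,0,0,0,0]]]'
python3 st.py
```

```text
time_s: 11.18
ee_pos: [0.4607, 0.2659, 0.1148]
tcp_rot: [1.0, 0.026, 0.001, -0.001]
ft_force: [-4.2, 5.9, 12.9]
opening: 0.0226
t 11.18 pos [0.4607 0.2659 0.1148] yawx 3.01 tilt z [ 0.0017  0.0015 -1.    ] F [-4.1516  5.8517 12.8578] T [1.2839 0.7178 0.3872] open 0.0226 q6 1.98
time_s: 11.55
ee_pos: [0.4608, 0.266, 0.1148]
tcp_rot: [1.0, -0.003, 0.001, -0.001]
ft_force: [-4.1, 7.1, 12.6]
opening: 0.0229
t 11.55 pos [0.4608 0.266  0.1148] yawx -0.4 tilt z [ 0.002   0.0015 -1.    ] F [-4.0934  7.0597 12.6112] T [1.5315 0.6869 0.8775] open 0.0229 q6 2.04
```

```bash
python3 -m creep '[[[-1,0,0,0,0,0,0.03],[-1,0,0,0,0,0,0],[-1,0,0,0,0,0,0],[-1,0,0,0,0,0,0]]]'
python3 st.py
python3 - <<'E'
from fit import *
s=monitor.get_state()["ee_pos"]; f=grab("scene");P=cloud(f); z0=s[2]-.078
a=fitcyl(P,s[:2],(z0+.01,z0+.034),.0215); print(s,a[1],"nut was .4595 .2650", a[2])
x,y,z=P[...,0],P[...,1],P[...,2]
cv2.imwrite("pics/c6.png",cv2.resize(f["frame"][150:290,190:420],None,fx=3.4,fy=3.4,interpolation=cv2.INTER_CUBIC))
E
```

```text
time_s: 12.05
ee_pos: [0.4608, 0.266, 0.1148]
tcp_rot: [1.0, -0.018, 0.001, -0.001]
ft_force: [-3.4, 7.6, 12.6]
opening: 0.0227
t 12.05 pos [0.4608 0.266  0.1148] yawx -2.05 tilt z [ 0.0021  0.0014 -1.    ] F [-3.3697  7.5685 12.5601] T [1.5682 0.5956 1.3694] open 0.0227 q6 2.07
[0.4608 0.266  0.1148] [0.4598 0.2651] nut was .4595 .2650 0.0006737233567312476
```

View pics/c6.png

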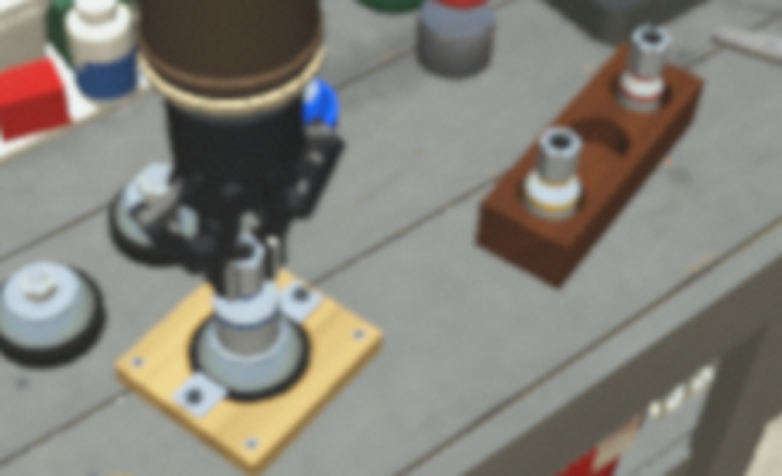

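The moment climbed from about 0.2 to 1.37 N m, with the last 0.03 rad row alone adding about 0.5. That is the stop. The socket is centred, seated and upright, and the red and yellow sockets are standing in their wells. Handing in.

```bash
python3 -c "
from bench import r
print(r.finish_job())"; python3 st.py
```

```text
the job is handed in; nothing more can be done
None
the job is handed in; nothing more can be done
```

The nut in the jig is tight. I handed the job in at about 12 s, still gripping the blue 32 mm socket, upright and fully seated on the nut.

- **Which socket:** I did not try all three. Camera measurements showed a 32 mm nut in the jig (best hexagon fit, stud top at about 61 mm, yaw 15°), with the 22 and 27 mm nuts on the spare feet. I took the blue socket straight from the middle well, and it went down over the nut without resistance and gripped it when turned.
- **Seating:** the socket stopped 78 mm below the tool point, within 0.2 mm of the height predicted for the washer, with about 13–16 N of push. The last camera fit put it about 0.3 mm from the nut's axis, tilted less than 0.003 rad.
- **Tightening:** I turned it 0.82 rad clockwise, which covers the play plus the nut's 0.6 rad. The moment stayed near 0.2–0.4 N m, then rose sharply to 1.37 N m at the stop. I can't read the nut's angle directly, so "tight" rests on that rise.
- **The rest:** the red and yellow sockets are still standing in their wells. I never touched them, the spare nuts, the jar or the tape measure.
- **Disagreements:** the two cameras differed by 2–3 mm, so I aligned using one camera only, comparing the held socket with the nut. A sideways force of about 8 N remained at the end because the socket sits slightly off-centre in the jaws.

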